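# Shut the key machine's guard and hold its run paddle down

### The arm

A 6-joint arm with a two-finger parallel gripper is mounted at the origin on the work surface. World frame = base frame: x ahead of the robot, y to its left, z up, the work surface at z = 0. Lengths are in m, angles in rad, forces in N, time in s.
With the tool pointing down it reaches from about 0.375 to 0.975 m from the base axis. Payload 3.8 kg.
Tool frame: the origin (TCP) lies at the very end of the fingers, on their centre line; the grasp point (between the pads) lies 19 mm behind it; z points along the fingers, y is the line along which they close (so a half turn about z gives the same grasp; the last joint's range is limited). The gripper opens to 85 mm and grips with 20 to 120 N. Pads are 22 mm wide; open, the fingers measure 114 mm over their backs; the gripper's body (76 mm by 85 mm) begins 54 mm behind the grasp point. The pads swing forward as they close: fully open they stand 13 mm farther back than shut.
Start: joints at [-1.241, 0.264, 1.604, -0, 1.274, -0.037], TCP at [0.242, -0.63, 0.231] pointing down, gripper open.
Joint ranges: [-2.63, 2.63], [-0.94, 2.18], [0.31, 2.57], [-1.31, 4.45], [0, 2.66], [-2.55, 2.55]. Speed limits (rad/s): [2.57, 2.57, 3.14, 3.14, 3.14, 3.14].

### API

Orientations are given as a rotation vector (axis times angle).
In Python, from workcell import bot, vision gives the robot as it stands. The module is installed in compiled form; this text tells all that it offers.
- The arm moves only by the tool play_rows, never from a script. Its argument "moves" is a list that holds one entry, the list of rows, each a list of 7 numbers: the turn, a rotation vector about the tool's x, y, z as a fraction of full scale, then the shift along the tool's x, y, z as a fraction of full scale, then the finger opening in mm, from 0 to 85.4. In form: [[[ax, ay, az, x, y, z, jaw], ...]]. A call has 1 to 5 rows; each row shifts and turns the commanded pose from where the row before left it, along the tool's axes as they then stand; what a row does not reach is not made up. Full scale, the value 1, is 0.1 m for a shift and 0.5 rad for a turn. A row lasts 1/12 s, in which the tool goes at most 41.7 mm and 7.16 degrees, less where a joint would pass 70% of its speed; a pose out of reach is approached as far as the arm can. A call with a number of a shift or a turn outside -1 to 1 is refused whole. A call with a gripper value outside its range is refused whole. The fingers move at their own pace and stop on an object; "newtons" is the grip in N (left out, the last holds). Time passes only in rows, so rows that do not move let the fingers close. It gives the time, the measured TCP pose, the force, the opening and the grip force at its end, in the units of the state.
- bot.read_state(): the state, without advancing time (a new reading comes with each control period).
- vision.read_camera(name): name is "side" or "top" or "wrist"; returns a dict with "image" (384x512x3 uint8, red, green, blue), "depth" (384x512 float32, m along the optical axis (not along the pixel's ray), 0 where there is no reading), "K" (3x3 intrinsics, pixels), "R" (3x3) and "t" (3): a world point X has camera coordinates R X + t. Camera axes: x right, y down, z forward; pixel columns grow to the right and rows downward; lengths in m; the calibration is good to about 2 mm. A picture is of the moment at which its call begins.
- bot.finish_job(): hands the job in; it is judged then, once.
The state is a dict: "time": time; "q": joint angles; "joint_vel": joint speeds; "joint_torque": joint torques, N m; "tool_pos": TCP position; "tcp_rot": TCP orientation; "wrist_force": force on the tool from outside, world axes, zero at the start; "torque": the same for the moment, N m; "width": opening from 0.0 (shut) to 1.0 (fully open); "grip_force": force on a finger pad.
Only numpy, scipy, OpenCV 4.12 (cv2) and the standard library are available. Lean on these libraries where they do the work, as an engineer would, in place of code of your own. Each camera call takes 0.05 s, during which the arm holds its last target. There are 200 camera calls.

### The job

The keys are already clamped in the key cutting machine: gently lower its raised clear guard, the one with a ball knob on its front, until it is fully shut, without letting it slam. Only then press the spring-loaded run paddle at the right front of the machine all the way down to its stop and keep it held there: the job finishes with the robot still holding the paddle down and the guard shut. Leave the other things on the bench and on the machine where they are.

Things in the scene. Friction and masses are not known exactly. Their poses are not given: they have to be found in the camera images.
- machine: key duplicating machine, a grey casting fixed on the bench: base 340 (x) by 380 (y) mm, top 60 mm above the bench. Origin: centre of its underside; z up, x from the operator's side (facing the robot) to the back, y to the operator's left. At the back the motor head rises to 191 mm (x 55 to 160, y -70 to 120 mm). Vises with keys, cutter and brush stand under the guard
- guard (a joint): opening angle of the clear chip guard, rad: 0 = shut over the vises and cutter (its stop), 1.25 = fully raised; starts at 0.65 to 1.1. Its friction hinge holds it wherever it is left; 1 to 4 N at the knob moves it
- guard_hinge (a point): centre of the guard's hinge axis, fixed on the machine 50 mm behind, 25 mm left of and 165 mm above its origin; axes as the machine's, hinge axis along y. The guard is a clear hood with metal edges, 230 mm wide; shut, it reaches 156 mm from the hinge towards the operator (-x), from 9 mm above to 84 mm below the axis
- guard_knob (a point): centre of the black ball knob (28 mm diameter, on a 10 mm stem) in the middle of the guard's front. With the guard shut it is 190 mm in front of (-x) and 20 mm below the hinge axis, 37 mm off the guard's front wall; as the guard opens it swings up and back about the hinge. Its axes turn with the guard
- run_paddle (a joint): how far the spring-loaded hold-to-run paddle is pressed, rad: 0 = up (released), 0.24 = fully down on its stop. The pad then has gone down about 20 mm. It takes about 3 N at the pad to start and 8 N fully down, and springs back up when let go; no latch
- run_pad (a point): black finger pad, 40 (x) by 36 (y) mm, on the paddle's free end, right front of the machine. This point: centre of its top face, z out of it. Up: 121 mm above the bench, tipped back 0.25 rad, 133 mm in front and 145 mm right (-y) of the machine's origin. Fully down: 102 mm above the bench, level, 140 mm in front. Pivot is 85 mm behind it; the shut guard's side is 57 mm left of its centre
- glue_bottle: bystander: white plastic bottle, 64 mm diameter, 150 mm tall, beside the machine on its paddle side; origin at the centre of its underside
- dye_bottle: bystander: small amber bottle, 48 mm diameter, 105 mm tall; origin at the centre of its underside
- polish_tin: bystander: flat round metal tin, 87 mm diameter, 30 mm tall; origin at the centre of its underside
- shoe_brush: bystander: wooden-backed shoe brush, 155 x 52 x 46 mm, lying bristles down in front of the machine; origin at the centre of its underside, x along it
- thread_cone: bystander: cone of thread, 60 mm diameter, 96 mm tall, beside the machine on the side away from the paddle; origin at the centre of its underside
- padlock: bystander: padlock lying flat on the machine's base beside the guard, 42 x 36 x 16 mm body plus shackle; origin at the centre of its underside
- screwdriver: bystander: screwdriver 180 mm long lying in front of the machine; its x runs along it
- hammer: bystander: hammer 260 mm long lying on the bench; its x runs along it

How it is judged:
By the outcome, as a careful person would: the job done as asked, in the order asked, and still so for the second after the job is handed in, while the arm keeps its last pose, push and grip.
It also fails if it takes over 42 s, if anything falls off the work surface, if the arm or the gripper's body presses on something with over 40 N, if the wrist force passes 120 N, or if a joint passes its speed limit or range.

## Working session

There is one attempt and no reset: what is moved stays moved. The work goes in short steps, Python scripts to look and compute and a tool call to move; the robot and the scene stay as the last step left them, time stands still between calls to the robot, and variables do not carry over. Pictures are saved under pics/ and viewed, at most 10 in all, crops included, and the job is handed in when it is done.

Besides the shell and the picture viewer there is one more tool, called after "Emit:" as a command line: name --argument value ..., lists and objects as JSON in quotes. play_rows: Moves the arm, as the interface text tells. Its arguments: {"type":"object","properties":{"moves":{"type":"array","items":{"type":"array","items":{"type":"array","items":{"type":"number"}}}},"newtons":{"type":"number"}},"required":["moves"]}

```bash
mkdir -p pics
python3 - <<'E'
from workcell import bot, vision
import cv2,numpy as np
for n in ("side","top"):
    d=vision.read_camera(n); np.savez(f"pics/{n}0.npz",**d)
    cv2.imwrite(f"pics/{n}0.png",cv2.resize(d["image"][:,:,::-1],(800,600),interpolation=cv2.INTER_CUBIC))
    print(n,d["K"].round(1).tolist(),d["R"].round(3).tolist(),d["t"].round(3))
print(bot.read_state())
E
```

```text
side [[459.3, 0.0, 247.4], [0.0, 459.3, 191.2], [0.0, 0.0, 1.0]] [[-0.942, -0.336, -0.012], [-0.209, 0.613, -0.762], [0.263, -0.715, -0.648]] [0.53  0.223 1.404]
top [[351.5, 0.0, 256.3], [0.0, 351.5, 186.3], [0.0, 0.0, 1.0]] [[0.013, -1.0, 0.002], [-0.991, -0.013, -0.13], [0.13, 0.0, -0.992]] [-0.009  0.556  1.356]
{'time': 0.1, 'q': array([-1.24088599e+00,  2.64652671e-01,  1.60523593e+00, -4.19488847e-05,
        1.27371639e+00, -3.69231845e-02]), 'joint_vel': array([-0.00020627, -0.00256438, -0.00384373,  0.00041491,  0.00104266,
        0.00088746]), 'joint_torque': array([ 3.36381681e-04, -5.16707432e+01, -3.68591309e+01, -2.33137303e-05,
        6.29700517e-03, -1.62171767e-05]), 'tool_pos': array([ 0.24185193, -0.62947361,  0.23010429]), 'tcp_rot': array([-3.08694116e+00, -5.72652313e-01,  5.23389451e-04]), 'wrist_force': array([ 0.05029452, -0.39539543, -0.61553276]), 'torque': array([ 0.04325514, -0.00465731, -0.03309533]), 'grip_force': 0.0, 'width': 1.0006176180426873}
```

View pics/side0.png

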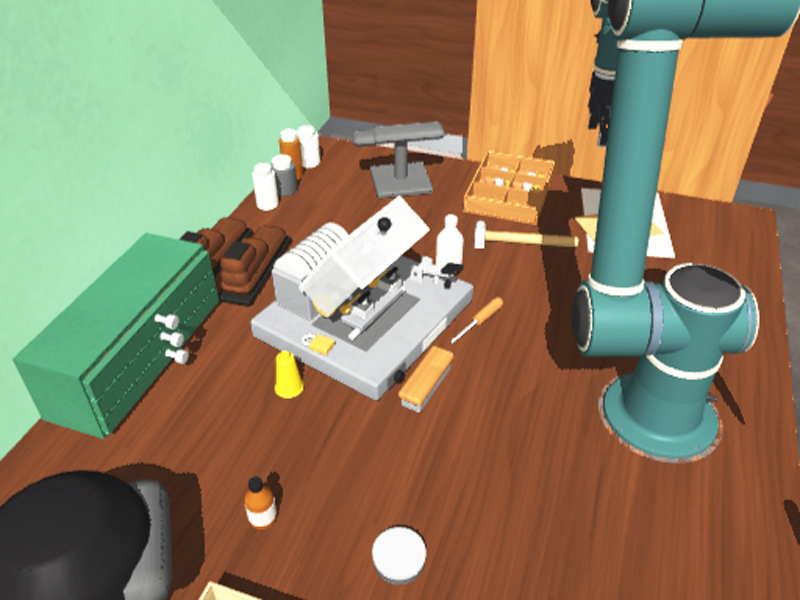

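View pics/top0.png

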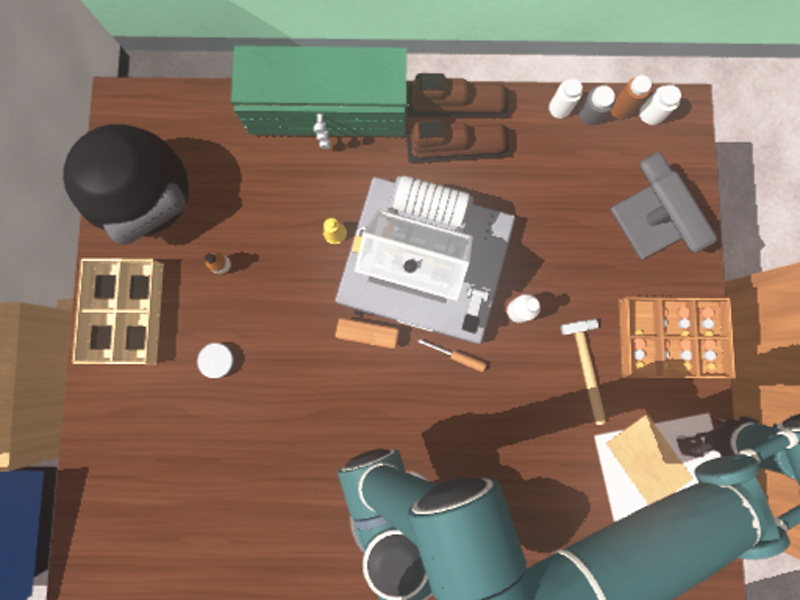

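The side view shows the raised guard with its knob at (385,224). In the top view the machine base corners are about (375,178), (515,215), (484,342), (337,302), the knob is at (411,266), and the pad at (471,322).

```bash
cat > h.py <<'E'
import numpy as np
def ray(d,px,py,s=1.5625):
    v=np.linalg.inv(d["K"])@[px/s,py/s,1]; return -d["R"].T@d["t"], d["R"].T@v
def atz(d,px,py,z):
    o,v=ray(d,px,py); return o+v*(z-o[2])/v[2]
def dep(d,px,py,r=1):
    o,v=ray(d,px,py); x,y=int(px/1.5625),int(py/1.5625)
    p=d["depth"][y-r:y+r+1,x-r:x+r+1]; return o+v*np.median(p[p>0])
def world(d):
    h,w=d["depth"].shape; u,v=np.meshgrid(np.arange(w),np.arange(h))
    P=np.stack([u,v,np.ones_like(u)],-1)@np.linalg.inv(d["K"]).T*d["depth"][...,None]
    return (P-d["t"])@d["R"]
E
python3 - <<'E'
from h import *; import cv2
T=dict(np.load("pics/top0.npz"));S=dict(np.load("pics/side0.npz"))
C=np.array([atz(T,*p,.06) for p in [(375,178),(515,215),(484,342),(337,302)]]);print(C.round(3))
print("edges",[np.linalg.norm(C[i]-C[(i+1)%4]).round(3) for i in range(4)])
W=world(T); m=(abs(W[...,2]-.06)<.006)&(T["depth"]>0)
m=cv2.morphologyEx(m.astype(np.uint8),cv2.MORPH_OPEN,np.ones((2,2)))
n,l,st,_=cv2.connectedComponentsWithStats(m); k=1+st[1:,4].argmax()
P=W[l==k][:,:2].astype(np.float32); print(len(P),cv2.minAreaRect(P))
c=C.mean(0); b=(C[0]+C[1]-C[2]-C[3]); yaw=np.arctan2(b[1],b[0]); print("center",c,"yaw",yaw)
R=np.array([[np.cos(yaw),-np.sin(yaw)],[np.sin(yaw),np.cos(yaw)]])
for nm,q in dict(knobT=dep(T,411,266),knobS=dep(S,385,224),padT=dep(T,471,322)).items():
    print(nm,q.round(3),"mach",(R.T@(q[:2]-c[:2])).round(3))
E
```

```text
[[ 0.844  0.067  0.06 ]
 [ 0.752 -0.29   0.06 ]
 [ 0.429 -0.209  0.06 ]
 [ 0.524  0.155  0.06 ]]
edges [np.float64(0.369), np.float64(0.332), np.float64(0.377), np.float64(0.333)]
3211 ((0.5618845820426941, -0.10432803630828857), (0.3310508728027344, 0.5070762634277344), 22.244998931884766)
center [ 0.6371     -0.06932368  0.06      ] yaw -0.25762381204712725
knobT [ 0.57  -0.023  0.322] mach [-0.077  0.028]
knobS [ 0.566 -0.011  0.314] mach [-0.084  0.038]
padT [ 0.473 -0.169  0.122] mach [-0.133 -0.139]
```

```bash
cat >> h.py <<'E'
from scipy.spatial.transform import Rotation as Ro
from workcell import bot
YAW=-0.257; RM=np.array([[np.cos(YAW),-np.sin(YAW),0],[np.sin(YAW),np.cos(YAW),0],[0,0,1]])
CM=np.array([.637,-.069,0])
def m2w(p): return CM+RM@np.array(p)
def w2m(p): return RM.T@(np.array(p)-CM)
def knob(th): 
    f=th-.105; return np.array([.05-.191*np.cos(f),.025,.165+.191*np.sin(f)])
def info():
    s=bot.read_state(); R=Ro.from_rotvec(s["tcp_rot"]).as_matrix()
    print("t",s["time"],"pos",s["tool_pos"].round(4),"mach",w2m(s["tool_pos"]).round(4),"F",s["wrist_force"].round(1),"w",s["width"].round(2),"g",np.round(s["grip_force"],1)); return s,R
def rel(R,pos,target): return (R.T@(np.array(target)-pos)*10).round(3)
E
python3 - <<'E'
from h import *
s,R=info(); print(R.round(3)); 
for sg in(1,-1):
    Rt=np.column_stack([-sg*RM[:,0],sg*RM[:,1],[0,0,-1]])
    print(sg,Ro.from_matrix(R.T@Rt).as_rotvec(), rel(Rt,s["tool_pos"],m2w(knob(.95)+[0,0,.09])))
print(m2w(knob(.95)))
E
```

```text
Traceback (most recent call last):
  File "h.py", line 23, in info
    print("t",s["time"],"pos",s["tool_pos"].round(4),"mach",w2m(s["tool_pos"]).round(4),"F",s["wrist_force"].round(1),"w",s["width"].round(2),"g",np.round(s["grip_force"],1)); return s,R
                                                                                                                          ^^^^^^^^^^^^^^^^
AttributeError: 'float' object has no attribute 'round'
```

```bash
sed -i 's/s\["width"\].round(2)/round(s["width"],3)/' h.py
python3 - <<'E'
from h import *
s,R=info(); print(R.round(3)); 
for sg in(1,-1):
    Rt=np.column_stack([-sg*RM[:,0],sg*RM[:,1],[0,0,-1]])
    print(sg,Ro.from_matrix(R.T@Rt).as_rotvec(), rel(Rt,s["tool_pos"],m2w(knob(.95)+[0,0,.09])))
print(m2w(knob(.95)))
E
```

```text
t 0.1 pos [ 0.2419 -0.6295  0.2301] mach [-0.2397 -0.6425  0.2301] F [ 0.1 -0.4 -0.6] w 1.001 g 0.0
[[ 0.933  0.359 -0.001]
 [ 0.359 -0.933  0.002]
 [ 0.    -0.002 -1.   ]]
1 [-7.73810927e-04 -2.54730674e-03 -2.51774573e+00] [-1.629  6.675 -1.678]
-1 [-1.95742629e-03  5.94619339e-04  6.23845628e-01] [ 1.629 -6.675 -1.678]
[ 0.56910329 -0.02530698  0.30786248]
```

Emit:
play_rows --moves '[[[0, 0, 0.25, 0, 0, -0.336, 85], [0, 0, 0.25, 0, 0, -0.336, 85], [0, 0, 0.25, 0, 0, -0.336, 85], [0, 0, 0.25, 0, 0, -0.336, 85], [0, 0, 0.248, 0, 0, -0.336, 85]]]'

```text
time: 0.52
tool_pos: [0.2419, -0.6296, 0.4001]
tcp_rot: [-3.113, 0.412, 0.001]
wrist_force: [1.4, -0.6, -0.7]
width: 0.992
grip_force: 0.0
```

Emit:
play_rows --moves '[[[0, 0, 0, 0.09, -0.37, 0, 85], [0, 0, 0, 0.09, -0.37, 0, 85], [0, 0, 0, 0.09, -0.37, 0, 85], [0, 0, 0, 0.09, -0.37, 0, 85], [0, 0, 0, 0.09, -0.37, 0, 85]]]'

```text
time: 0.93
tool_pos: [0.333, -0.4609, 0.3987]
tcp_rot: [-3.115, 0.404, 0.001]
wrist_force: [0.3, -0.8, -0.5]
width: 0.992
grip_force: 0.0
```

Emit:
play_rows --moves '[[[0, 0, 0, 0.09, -0.37, 0, 60], [0, 0, 0, 0.09, -0.37, 0, 60], [0, 0, 0, 0.09, -0.37, 0, 60], [0, 0, 0, 0.09, -0.37, 0, 60], [0, 0, 0, 0.09, -0.37, 0, 60]]]'

```text
time: 1.35
tool_pos: [0.4235, -0.2933, 0.3988]
tcp_rot: [-3.115, 0.403, 0.001]
wrist_force: [1.0, 0.1, -0.3]
width: 0.702
grip_force: 0.0
```

Run:
```python
from h import *
from workcell import vision; import cv2
s,R=info(); print(R.round(3))
print(rel(R,s["tool_pos"],m2w(knob(.95)+[0,0,.09])))
d=vision.read_camera("wrist"); np.savez("pics/w1.npz",**d)
cv2.imwrite("pics/w1.png",cv2.resize(d["image"][:,:,::-1],(800,600),interpolation=cv2.INTER_CUBIC))
```

```text
t 1.35 pos [ 0.4235 -0.2933  0.3988] mach [-0.1495 -0.2712  0.3988] F [ 1.   0.1 -0.3] w 0.702 g 0.0
[[ 0.967 -0.255 -0.   ]
 [-0.255 -0.967  0.   ]
 [-0.001 -0.    -1.   ]]
[ 0.726 -2.962  0.01 ]
```

Emit:
play_rows --moves '[[[0, 0, 0, 0.09, -0.37, 0, 60], [0, 0, 0, 0.09, -0.37, 0, 60], [0, 0, 0, 0.09, -0.37, 0, 60], [0, 0, 0, 0.09, -0.37, 0, 60], [0, 0, 0, 0.09, -0.37, 0, 60]]]'

```text
time: 1.82
tool_pos: [0.5141, -0.1261, 0.3989]
tcp_rot: [3.116, -0.403, -0.001]
wrist_force: [1.3, -1.2, -0.8]
width: 0.702
grip_force: 0.0
```

Emit:
play_rows --moves '[[[0, 0, 0, 0.09, -0.37, 0, 60], [0, 0, 0, 0.09, -0.37, 0, 60], [0, 0, 0, 0.09, -0.37, 0, 60], [0, 0, 0, 0, 0, 0, 60]]]'

```text
time: 2.15
tool_pos: [0.5701, -0.0216, 0.3979]
tcp_rot: [-3.113, 0.393, 0.002]
wrist_force: [-0.5, 0.1, -0.1]
width: 0.704
grip_force: 0.0
```

Run:
```python
from h import *
from workcell import vision; import cv2
s,R=info(); print(R.round(3))
print(rel(R,s["tool_pos"],m2w(knob(.95)+[0,0,.09])))
d=vision.read_camera("wrist"); np.savez("pics/w1.npz",**d)
cv2.imwrite("pics/w1.png",cv2.resize(d["image"][:,:,::-1],(800,600),interpolation=cv2.INTER_CUBIC))
for nm,p in dict(tcp=s["tool_pos"],knob=m2w(knob(.95))).items():
    c=d["K"]@(d["R"]@p+d["t"]); print(nm,c[:2]/c[2]*1.5625)
```

```text
t 2.15 pos [ 0.5701 -0.0216  0.3979] mach [-0.0768  0.0288  0.3979] F [-0.5  0.1 -0.1] w 0.704 g 0.0
[[ 0.969 -0.249 -0.001]
 [-0.249 -0.969  0.004]
 [-0.002 -0.003 -1.   ]]
[-0.     0.038  0.   ]
tcp [406.99943809 374.50449533]
knob [414.18808682 308.42006788]
```

View pics/w1.png

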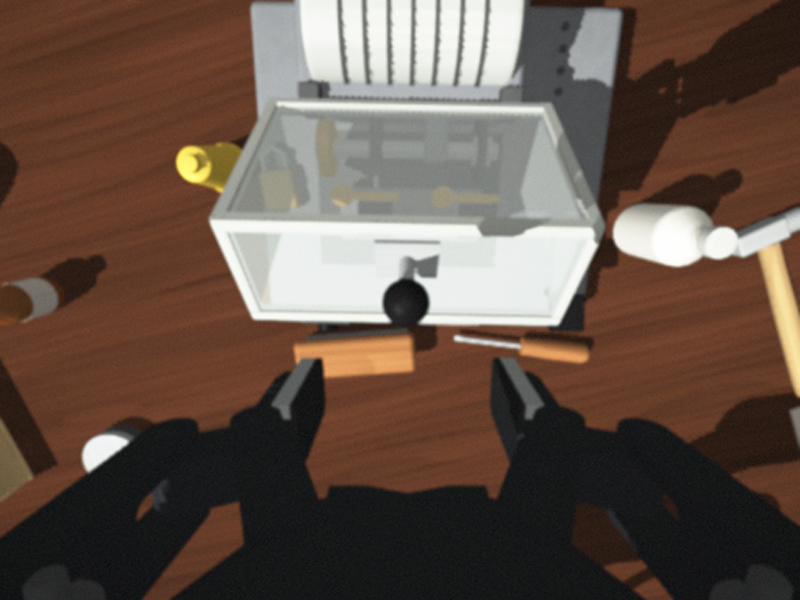

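The wrist view shows the knob at (406,302), in line with the finger centre column (407). The guard is raised and the fingers clear it.

Run:
```python
from h import *
d=dict(np.load("pics/w1.npz"))
o,v=ray(d,406,302); q=dep(d,406,302); c=q+v/np.linalg.norm(v)*.014
print("surf",q,"centre",c,"mach",w2m(c)); m=w2m(c)
print("th",np.arctan2(m[2]-.165,.05-m[0])+.105, "r",np.hypot(m[2]-.165,.05-m[0]))
s,R=info(); print(rel(R,s["tool_pos"],c-[0,0,.016]))
print("pad",w2m(dep(d,570,310)),"bottle",w2m(dep(d,720,240)))
```

```text
surf [ 0.57755111 -0.02267014  0.32165529] centre [ 0.57408032 -0.02168641  0.30812806] mach [-0.07287938  0.02976673  0.30812806]
th 0.9663723915557612 r 0.18863982715237268
t 2.2 pos [ 0.5689 -0.0243  0.398 ] mach [-0.0772  0.0259  0.398 ] F [-0.1 -0.5 -0.4] w 0.7 g 0.0
[ 0.046 -0.038  1.058]
pad [-0.13038114 -0.14109174  0.12074687] bottle [-0.05351814 -0.26169653  0.1492895 ]
```

Emit:
play_rows --moves '[[[0, 0, 0, 0.046, -0.038, 0.2, 60], [0, 0, 0, 0, 0, 0.28, 60], [0, 0, 0, 0, 0, 0.28, 60], [0, 0, 0, 0, 0, 0.2, 60], [0, 0, 0, 0, 0, 0.1, 60]]]'

```text
time: 2.62
tool_pos: [0.5712, -0.0258, 0.2892]
tcp_rot: [3.115, -0.404, -0.01]
wrist_force: [-0.5, 0.4, 0.6]
width: 0.702
grip_force: 0.0
```

Emit:
play_rows --moves '[[[0, 0, 0, 0, 0, 0, 40], [0, 0, 0, 0, 0, 0, 36], [0, 0, 0, 0, 0, 0, 20], [0, 0, 0, 0, 0, 0, 20], [0, 0, 0, 0, 0, 0, 20]]]' --newtons 20

```text
time: 3.03
tool_pos: [0.5751, -0.0212, 0.2949]
tcp_rot: [-3.108, 0.401, -0.005]
wrist_force: [3.8, 11.6, -4.1]
width: 0.309
grip_force: 20.3
```

```bash
sed -i 's/^CM=.*/CM=np.array([.637,-.069,0])+RM@[.0025,.0043,0]/' h.py
python3 - <<'E'
from h import *
from workcell import vision; import cv2
s,R=info(); print(R.round(3), knob(.966))
d=vision.read_camera("wrist"); cv2.imwrite("pics/w2.png",d["image"][:,:,::-1])
E
```

```text
t 3.0333 pos [ 0.5751 -0.0212  0.2949] mach [-0.0745  0.0262  0.2949] F [ 3.8 11.6 -4.1] w 0.309 g 20.3
[[ 0.967 -0.254  0.004]
 [-0.254 -0.967  0.007]
 [ 0.002 -0.008 -1.   ]] [-0.07447075  0.025       0.30987247]
```

View pics/w2.png

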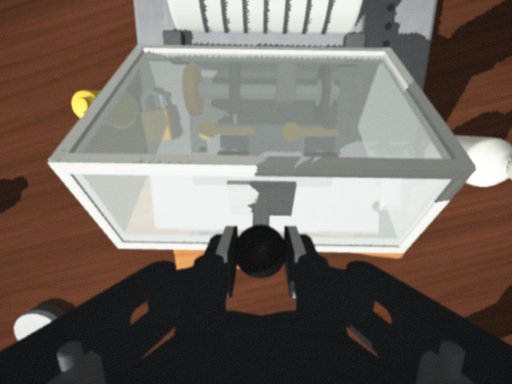

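The knob is gripped between the pads at (260,250) in this view, and the guard has not been disturbed. Next I'll work out the arc.

Run:
```python
from h import *
t=np.concatenate([np.linspace(.966,.15,26),np.linspace(.15,-.0,10)[1:]])
k=np.array([knob(x) for x in t]); D=np.diff(k,axis=0)*10
for i in range(0,len(D),5): print(t[min(i+5,len(D))].round(3),k[min(i+5,len(D))].round(3),[(round(a,3),round(-b,3)) for a,_,b in D[i:i+5]])
```

```text
0.803 [-0.096  0.025  0.288] [(np.float64(-0.047), np.float64(0.041)), (np.float64(-0.045), np.float64(0.043)), (np.float64(-0.044), np.float64(0.044)), (np.float64(-0.042), np.float64(0.046)), (np.float64(-0.041), np.float64(0.047))]
0.64 [-0.114  0.025  0.262] [(np.float64(-0.039), np.float64(0.048)), (np.float64(-0.038), np.float64(0.05)), (np.float64(-0.036), np.float64(0.051)), (np.float64(-0.034), np.float64(0.052)), (np.float64(-0.033), np.float64(0.053))]
0.476 [-0.128  0.025  0.234] [(np.float64(-0.031), np.float64(0.054)), (np.float64(-0.029), np.float64(0.055)), (np.float64(-0.027), np.float64(0.056)), (np.float64(-0.025), np.float64(0.057)), (np.float64(-0.024), np.float64(0.058))]
0.313 [-0.137  0.025  0.204] [(np.float64(-0.022), np.float64(0.058)), (np.float64(-0.02), np.float64(0.059)), (np.float64(-0.018), np.float64(0.06)), (np.float64(-0.016), np.float64(0.06)), (np.float64(-0.014), np.float64(0.061))]
0.15 [-0.141  0.025  0.174] [(np.float64(-0.012), np.float64(0.061)), (np.float64(-0.01), np.float64(0.062)), (np.float64(-0.008), np.float64(0.062)), (np.float64(-0.006), np.float64(0.062)), (np.float64(-0.004), np.float64(0.062))]
0.067 [-0.141  0.025  0.158] [(np.float64(-0.001), np.float64(0.032)), (np.float64(-0.001), np.float64(0.032)), (np.float64(-0.0), np.float64(0.032)), (np.float64(0.0), np.float64(0.032)), (np.float64(0.001), np.float64(0.032))]
-0.0 [-0.14   0.025  0.145] [(np.float64(0.001), np.float64(0.032)), (np.float64(0.002), np.float64(0.032)), (np.float64(0.003), np.float64(0.032)), (np.float64(0.003), np.float64(0.032))]
```

Emit:
play_rows --moves '[[[0, 0, 0, 0, -0.02, 0, 20], [0, 0, 0, 0, -0.02, 0, 20], [0, 0, 0, 0, 0, 0, 20]]]'

```text
time: 3.33
tool_pos: [0.5751, -0.0211, 0.2949]
tcp_rot: [3.115, -0.403, 0.003]
wrist_force: [-0.5, 0.0, 0.2]
width: 0.31
grip_force: 20.4
```

Lateral force is gone. Starting the arc.

Emit:
play_rows --moves '[[[0, 0, 0, -0.047, 0, 0.041, 20], [0, 0, 0, -0.045, 0, 0.043, 20], [0, 0, 0, -0.044, 0, 0.044, 20], [0, 0, 0, -0.042, 0, 0.046, 20], [0, 0, 0, -0.041, 0, 0.047, 20]]]'

```text
time: 3.75
tool_pos: [0.553, -0.015, 0.2711]
tcp_rot: [-3.115, 0.403, -0.001]
wrist_force: [0.8, 2.3, 3.1]
width: 0.31
grip_force: 20.6
```

Emit:
play_rows --moves '[[[0, 0, 0, -0.039, 0, 0.048, 20], [0, 0, 0, -0.038, 0, 0.05, 20], [0, 0, 0, -0.036, 0, 0.051, 20], [0, 0, 0, -0.034, 0, 0.052, 20], [0, 0, 0, -0.033, 0, 0.053, 20]]]'

```text
time: 4.17
tool_pos: [0.5357, -0.0102, 0.2452]
tcp_rot: [-3.115, 0.403, -0.0]
wrist_force: [2.2, 4.4, 2.2]
width: 0.31
grip_force: 20.7
```

```bash
python3 -c "
from h import *
s,R=info();print(R.round(3))"
```

```text
t 4.1667 pos [ 0.5357 -0.0102  0.2452] mach [-0.1154  0.0268  0.2452] F [2.2 4.4 2.2] w 0.31 g 20.7
[[ 0.967 -0.254  0.   ]
 [-0.254 -0.967  0.001]
 [-0.    -0.001 -1.   ]]
```

Emit:
play_rows --moves '[[[0, 0, 0, -0.031, -0.005, 0.054, 20], [0, 0, 0, -0.029, -0.005, 0.055, 20], [0, 0, 0, -0.027, -0.005, 0.056, 20], [0, 0, 0, -0.025, 0, 0.057, 20], [0, 0, 0, -0.024, 0, 0.058, 20]]]'

```text
time: 4.58
tool_pos: [0.5227, -0.0065, 0.217]
tcp_rot: [3.114, -0.403, -0.001]
wrist_force: [0.2, -1.1, 2.2]
width: 0.309
grip_force: 20.7
```

Emit:
play_rows --moves '[[[0, 0, 0, -0.022, 0, 0.058, 20], [0, 0, 0, -0.02, 0, 0.059, 20], [0, 0, 0, -0.018, 0, 0.06, 20], [0, 0, 0, -0.016, 0, 0.06, 20], [0, 0, 0, -0.014, 0, 0.061, 20]]]'

```text
time: 5.0
tool_pos: [0.5142, -0.004, 0.1873]
tcp_rot: [3.115, -0.403, -0.001]
wrist_force: [-0.5, -5.4, 1.3]
width: 0.309
grip_force: 20.8
```

Emit:
play_rows --moves '[[[0, 0, 0, -0.012, 0, 0.05, 20], [0, 0, 0, -0.01, 0, 0.05, 20], [0, 0, 0, -0.008, 0, 0.05, 20], [0, 0, 0, -0.006, 0, 0.05, 20], [0, 0, 0, -0.003, 0, 0.04, 20]]]'

```text
time: 5.42
tool_pos: [0.5105, -0.003, 0.1632]
tcp_rot: [3.115, -0.403, -0.0]
wrist_force: [-1.2, -4.9, 2.0]
width: 0.312
grip_force: 20.9
```

```bash
python3 -c "
from h import *
s,R=info();print(R.round(3))"
```

```text
t 5.4167 pos [ 0.5105 -0.003   0.1632] mach [-0.1416  0.0274  0.1632] F [-1.2 -4.9  2. ] w 0.312 g 20.9
[[ 0.967 -0.254 -0.   ]
 [-0.254 -0.967 -0.001]
 [-0.     0.001 -1.   ]]
```

Emit:
play_rows --moves '[[[0, 0, 0, -0.002, 0.005, 0.035, 20], [0, 0, 0, -0.001, 0.005, 0.035, 20], [0, 0, 0, 0, 0, 0.03, 20], [0, 0, 0, 0, 0, 0.03, 20], [0, 0, 0, 0, 0, 0.03, 20]]]'

```text
time: 5.83
tool_pos: [0.5099, -0.0029, 0.1476]
tcp_rot: [-3.115, 0.403, 0.001]
wrist_force: [-0.6, -0.7, 1.9]
width: 0.311
grip_force: 20.9
```

Emit:
play_rows --moves '[[[0, 0, 0, 0.001, 0, 0.03, 20], [0, 0, 0, 0.001, 0, 0.03, 20], [0, 0, 0, 0.002, 0, 0.025, 20], [0, 0, 0, 0.002, 0, 0.025, 20], [0, 0, 0, 0.002, 0, 0.02, 20]]]'

```text
time: 6.25
tool_pos: [0.5106, -0.0032, 0.1345]
tcp_rot: [-3.115, 0.403, 0.001]
wrist_force: [-2.1, 1.9, 0.9]
width: 0.312
grip_force: 20.9
```

Emit:
play_rows --moves '[[[0, 0, 0, 0.002, 0, 0.015, 20], [0, 0, 0, 0.002, 0, 0.015, 20], [0, 0, 0, 0.002, 0, 0.015, 20]]]'

```text
time: 6.5
tool_pos: [0.5111, -0.0033, 0.1301]
tcp_rot: [-3.115, 0.403, 0.002]
wrist_force: [-2.2, 3.7, 0.2]
width: 0.305
grip_force: 20.9
```

Emit:
play_rows --moves '[[[0, 0, 0, 0.001, -0.005, 0.015, 20], [0, 0, 0, 0.001, 0, 0.015, 20], [0, 0, 0, 0.001, 0, 0.015, 20], [0, 0, 0, 0, 0, 0, 20]]]'

```text
time: 6.83
tool_pos: [0.5122, -0.0036, 0.1282]
tcp_rot: [3.115, -0.403, 0.0]
wrist_force: [-9.0, 1.9, 14.4]
width: 0.311
grip_force: 21.9
```

Run:
```python
from h import *
from workcell import vision; import cv2
s,R=info()
d=vision.read_camera("side"); np.savez("pics/s3.npz",**d)
cv2.imwrite("pics/s3.png",cv2.resize(d["image"][100:230,150:310,::-1],(800,600),interpolation=cv2.INTER_CUBIC))
```

```text
t 6.8333 pos [ 0.5122 -0.0036  0.1282] mach [-0.1398  0.0273  0.1282] F [-9.   1.9 14.4] w 0.311 g 21.9
```

View pics/s3.png

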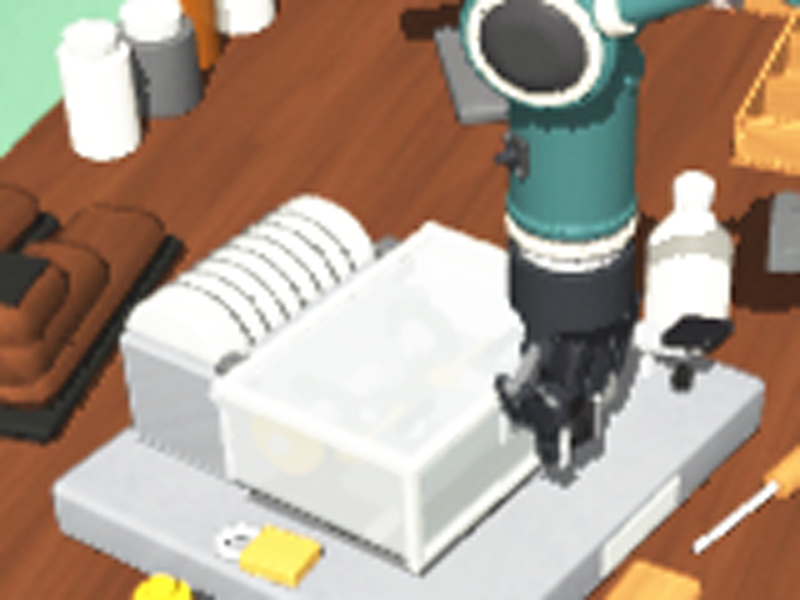

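The guard's rim is down on the base and the force rose to 14 N at the expected knob height, so it is on its stop. I'll relax, open the fingers, then lift.

Emit:
play_rows --moves '[[[0, 0, 0, -0.015, 0, -0.015, 20], [0, 0, 0, -0.01, 0, -0.015, 20], [0, 0, 0, 0, 0, 0, 60], [0, 0, 0, 0, 0, 0, 60], [0, 0, 0, 0, 0, 0, 60]]]'

```text
time: 7.3
tool_pos: [0.5093, -0.0027, 0.1287]
tcp_rot: [3.116, -0.403, -0.001]
wrist_force: [-0.3, -0.1, -1.4]
width: 0.702
grip_force: 0.0
```

Emit:
play_rows --moves '[[[0, 0, 0, 0, 0, 0, 60], [0, 0, 0, 0, 0, -0.1, 60], [0, 0, 0, 0, 0, -0.2, 60], [0, 0, 0, 0, 0, -0.3, 60], [0, 0, 0, 0, 0, -0.3, 60]]]'

```text
time: 7.72
tool_pos: [0.5085, -0.0026, 0.2195]
tcp_rot: [3.115, -0.403, -0.004]
wrist_force: [0.5, 0.6, -0.1]
width: 0.701
grip_force: 0.0
```

Emit:
play_rows --moves '[[[0, 0, 0, 0, 0, -0.3, 60], [0, 0, 0, 0, 0, -0.1, 30], [0, 0, 0, 0, 0, 0, 0], [0, 0, 0, 0, 0, 0, 0]]]'

```text
time: 8.05
tool_pos: [0.5097, -0.0027, 0.2593]
tcp_rot: [-3.116, 0.403, -0.002]
wrist_force: [0.3, 1.0, -0.1]
width: 0.284
grip_force: 0.0
```

Run:
```python
from h import *
from workcell import vision; import cv2
s,R=info();print(R.round(3))
d=vision.read_camera("wrist"); np.savez("pics/w4.npz",**d)
cv2.imwrite("pics/w4.png",cv2.resize(d["image"][:,:,::-1],(800,600),interpolation=cv2.INTER_CUBIC))
for z in (.30,.121):
  print(rel(R,s["tool_pos"],m2w([-.133,-.145,z])))
```

```text
t 8.05 pos [ 0.5097 -0.0027  0.2593] mach [-0.1425  0.0275  0.2593] F [ 0.3  1.  -0.1] w 0.284 g 0.0
[[ 0.967 -0.254  0.001]
 [-0.254 -0.967 -0.   ]
 [ 0.001 -0.    -1.   ]]
[ 0.096  1.725 -0.407]
[0.094 1.725 1.383]
```

View pics/w4.png

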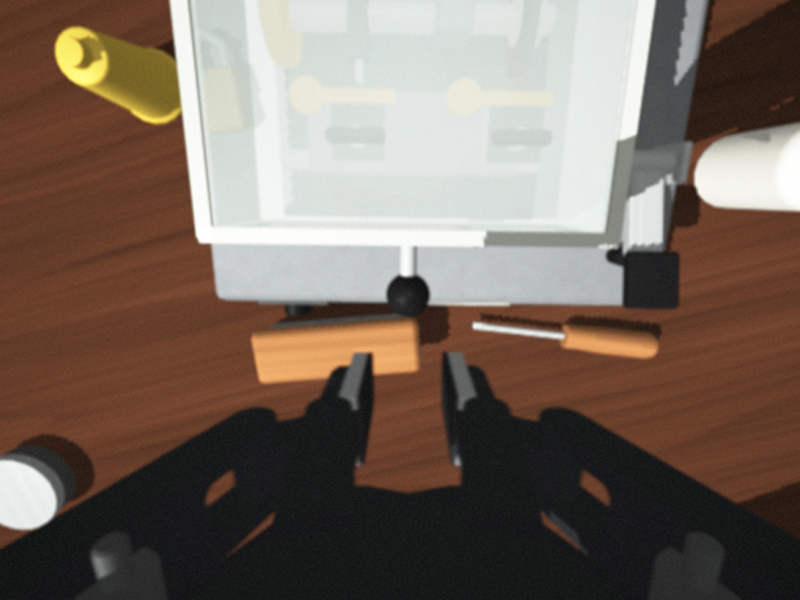

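The wrist view shows the guard shut with the knob at (408,294). The pad is centred at (651,280).

Run:
```python
from h import *
d=dict(np.load("pics/w4.npz"))
o,v=ray(d,408,294); q=dep(d,408,294)+v/np.linalg.norm(v)*.014
print("knob",w2m(q),"exp",knob(0)); p=dep(d,651,280); print("pad",w2m(p))
s,R=info(); print(rel(R,s["tool_pos"],p), "guard front rim",w2m(dep(d,300,237)),"top-plane x",w2m(dep(d,300,150)))
```

```text
knob [-0.1393221   0.02691252  0.14605394] exp [-0.13994808  0.025       0.14498183]
pad [-0.13552928 -0.14017788  0.12097852]
t 8.1 pos [ 0.5088 -0.0026  0.2577] mach [-0.1434  0.0273  0.2577] F [-0.2 -0.1 -1.1] w 0.199 g 0.0
[0.081 1.674 1.368] guard front rim [-0.10059218  0.08541352  0.17477143] top-plane x [-0.05595745  0.08324415  0.1714253 ]
```

Emit:
play_rows --moves '[[[0, 0, 0, 0.014, 0.342, 0, 0], [0, 0, 0, 0.014, 0.342, 0, 0], [0, 0, 0, 0.014, 0.342, 0, 0], [0, 0, 0, 0.014, 0.342, 0, 0], [0, 0, 0, 0.014, 0.342, 0, 0]]]'

```text
time: 8.52
tool_pos: [0.4708, -0.1705, 0.256]
tcp_rot: [-3.114, 0.402, 0.007]
wrist_force: [0.4, -0.6, -0.9]
width: 0.002
grip_force: 0.0
```

Emit:
play_rows --moves '[[[0, 0, 0, 0, 0, 0.2, 0], [0, 0, 0, 0, 0, 0.3, 0], [0, 0, 0, 0, 0, 0.3, 0], [0, 0, 0, 0, 0, 0.3, 0], [0, 0, 0, 0, 0, 0.15, 0]]]'

```text
time: 8.93
tool_pos: [0.4681, -0.1682, 0.1273]
tcp_rot: [-3.113, 0.403, 0.016]
wrist_force: [-0.6, 0.0, 0.1]
width: 0.002
grip_force: 0.0
```

```bash
python3 -c "
from h import *
s,R=info();print(R.round(3));print(rel(R,s['tool_pos'],m2w([-.137,-.144,.121])))"
```

```text
t 8.9333 pos [ 0.4681 -0.1682  0.1273] mach [-0.1406 -0.1432  0.1273] F [-0.6  0.   0.1] w 0.002 g 0.0
[[ 0.967 -0.255 -0.01 ]
 [-0.255 -0.967  0.004]
 [-0.01  -0.001 -1.   ]]
[0.037 0.008 0.062]
```

Over the pad; press down slowly.

Emit:
play_rows --moves '[[[0, 0, 0, 0.02, 0, 0.06, 0], [0, 0, 0, 0, 0, 0.05, 0], [0, 0, 0, 0, 0, 0.05, 0], [0, 0, 0, 0, 0, 0.04, 0], [0, 0, 0, 0, 0, 0.04, 0]]]'

```text
time: 9.35
tool_pos: [0.4754, -0.1706, 0.1111]
tcp_rot: [3.115, -0.403, 0.002]
wrist_force: [-3.9, 0.5, 6.9]
width: 0.004
grip_force: 3.0
```

Emit:
play_rows --moves '[[[0, 0, 0, 0, 0, 0.02, 0], [0, 0, 0, 0, 0, 0.01, 0], [0, 0, 0, 0, 0, 0.01, 0], [0, 0, 0, 0, 0, 0, 0]]]'

```text
time: 9.68
tool_pos: [0.475, -0.1704, 0.1073]
tcp_rot: [3.115, -0.402, 0.001]
wrist_force: [-4.1, 1.0, 7.5]
width: -0.0
grip_force: 3.4
```

Emit:
play_rows --moves '[[[0, 0, 0, -0.01, 0, 0.03, 0], [0, 0, 0, -0.01, 0, 0.03, 0], [0, 0, 0, -0.01, 0, 0.02, 0], [0, 0, 0, 0, 0, 0.02, 0], [0, 0, 0, 0, 0, 0, 0]]]'

```text
time: 10.1
tool_pos: [0.4739, -0.1702, 0.1012]
tcp_rot: [3.115, -0.402, 0.006]
wrist_force: [-9.5, 4.4, 25.8]
width: -0.004
grip_force: 12.5
```

```bash
python3 -c "
from h import *
s,R=info()"
```

```text
t 10.1 pos [ 0.4739 -0.1702  0.1012] mach [-0.1345 -0.1437  0.1012] F [-9.5  4.4 25.8] w -0.004 g 12.5
```

Emit:
play_rows --moves '[[[0, 0, 0, -0.01, 0, -0.01, 0], [0, 0, 0, 0, 0, 0, 0], [0, 0, 0, 0, 0, 0, 0], [0, 0, 0, 0, 0, 0, 0], [0, 0, 0, 0, 0, 0, 0]]]'

```text
time: 10.52
tool_pos: [0.4739, -0.1702, 0.1015]
tcp_rot: [3.114, -0.403, 0.01]
wrist_force: [-4.9, 2.7, 17.5]
width: -0.0
grip_force: 8.8
```

Run:
```python
from h import *
from workcell import vision; import cv2
d=vision.read_camera("side")
s,R=info()
cv2.imwrite("pics/s5.png",cv2.resize(d["image"][100:280,120:360,::-1],(800,600),interpolation=cv2.INTER_CUBIC))
```

```text
t 10.5667 pos [ 0.4739 -0.1702  0.1015] mach [-0.1346 -0.1437  0.1015] F [-4.8  2.9 17.1] w 0.001 g 8.8
```

View pics/s5.png

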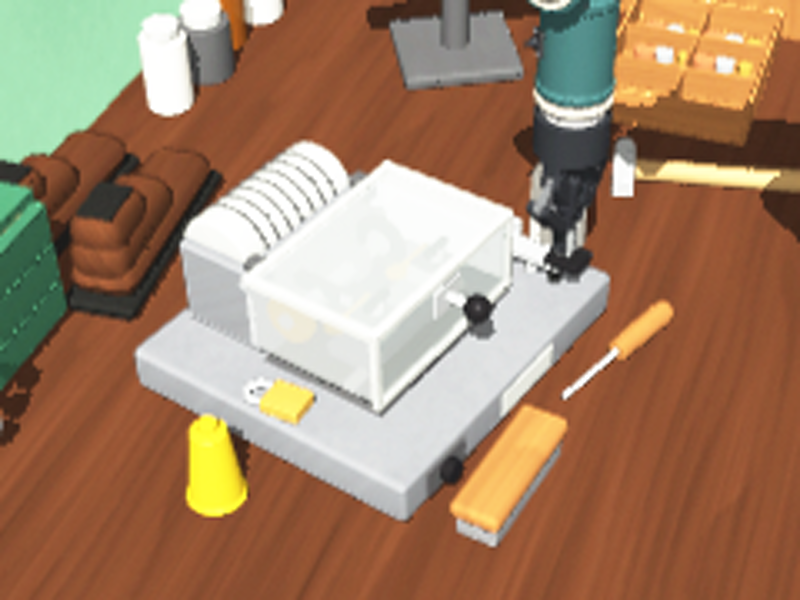

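The guard is shut with its knob at (478,308). The fingers hold the pad down at (570,262) with 17 N, on its stop at the expected height, and nothing else has moved. Handing in.

```bash
python3 -c "
from workcell import bot
print(bot.finish_job())"
```

```text
the job is handed in; nothing more can be done
None
```

The guard was lowered gently until fully shut, then the run paddle was pressed to its stop and is still held there with about 17 N; the job was handed in at about 10.6 s on the robot's clock.

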